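# Seat a filter slide and set its clamp nut a quarter turn off the stop

### The job

Take the orange filter slide out of the white rack, slide it edgewise all the way down into the slot of the grey clamp holder and let go of it. Then screw the brass knurled nut of the holder clockwise until it bottoms out, back it off a quarter turn, and finish while still gripping the nut there, so that it cannot creep. Leave the blue slide and everything else on the bench where it stands.

Things in the scene. Friction and masses are not known exactly. Their poses are not given: they have to be found in the camera images.
- orange_slide_mid (a point): Centre of the orange filter slide, a rigid plate of about 60 g standing on edge in either place of the rack: pane 6 mm thick (its x) x 55 mm wide (its y) x 60 mm tall, on top a grip tab 10 mm thick x 30 wide x 26 tall. Total height 86 mm; this point is 43 mm above the bottom edge, 30 mm below the tab's centre; z up.
- blue_slide_mid (a point): Centre of the blue filter slide, same shape and axes as the orange one, standing in the rack's other place; must stay there.
- rack: White two-place slide rack, fixed to the bench, 56 x 175 x 30 mm (x, y, z), origin at the centre of its underside. Its two slots are in line along its y axis, centred 43 mm either side of the origin, 8 mm wide (x), 59 mm long (y), open at the top; a slide's bottom edge rests 8 mm above the bench, 22 mm deep in the slot.
- holder: Clamp holder, fixed to the bench: grey base 90 x 220 x 12 mm (x, y, z), origin at the centre of its underside, its axes turned with it, z up. A slot lies 55 mm to the -y side of the origin, the nut 55 mm to the +y side. On the base stand aluminium slot walls 52 mm high and a 44 mm square, 58 mm high block, whose top is 10 mm or more below the nut.
- slot (a point): Centre of the slot's mouth, 52 mm above the bench, axes as the holder's. 59 mm long (y), at the start 8.6 to 9.5 mm wide (x), lead-ins at the top; takes the slide's thickness along x. Floor 40 mm below; a slide fully home has its centre 3 mm above this point. The -x wall is a steel jaw that the nut closes 0.8 mm per rad, to a 7 mm gap at the stop; it never squeezes the slide.
- nut_grip (a point): Centre of the brass knurled nut, round, 36 mm diameter x 26 mm tall, vertical axis, about 83 mm above the bench, with a black radial mark on top and a 28 mm steel washer under it; can be gripped at any yaw. The nut sinks 0.8 mm per radian as it is tightened; its friction is about 0.07 N m.
- nut (a joint): Angle of the nut in rad; grows as it is screwed down (clockwise seen from above). It bottoms out on a hard stop at 5.0; at the start it is between 1.9 and 3.0. A quarter turn back from the stop is 3.43. It stays where it is left.
- beaker: Glass beaker, 68 mm wide, 85 mm tall, origin at its underside; bystander.
- reagent: Amber reagent bottle, 66 mm wide, 150 mm tall, origin at its underside; bystander.
- tipbox: Yellow pipette-tip box, 85 x 120 x 55 mm, origin at its underside; bystander.
- jar: White jar with blue cap, 52 mm wide, 60 mm tall, origin at its underside; bystander.
- wash_bottle: White wash bottle with blue spout, 68 mm wide, 200 mm tall, origin at its underside; bystander.
- tube_rack: White rack of blue-capped tubes, 85 x 140 mm, about 100 mm tall, origin at its underside; bystander.
Mind the look-alikes: they are no part of the job. Leave any green or pink look-alike of the part that bears orange_slide_mid alone.

How it is judged (in metres and radians):
On the way, in this order (a step that is already met when the one before it is completed fails the run):
1. the orange slide stands fully home in the holder's slot, let go (z of orange_slide_mid in the frame of holder between 0.051 and 0.059 m and x of orange_slide_mid in the frame of holder between -0.007 and 0.007 m and y of orange_slide_mid in the frame of holder between -0.061 and -0.049 m and angle between orange_slide_mid's own z axis and vertical below 0.15 rad and contact force between the fingers and orange_slide below 0.1 N), for 0.2 s.
2. with the slide home, the nut is screwed down to its stop (z of orange_slide_mid in the frame of holder between 0.051 and 0.059 m and x of orange_slide_mid in the frame of holder between -0.007 and 0.007 m and y of orange_slide_mid in the frame of holder between -0.061 and -0.049 m and angle between orange_slide_mid's own z axis and vertical below 0.15 rad and value of joint nut above 4.92 rad), for 0.1 s.
At the end, for the whole second after the job is handed in: Orange slide home in the slot (4 mm in height, 7 mm across, 6 mm along, upright to 0.15 rad); nut, after having reached its stop, at rest a quarter turn back (3.43 rad, within 0.3), gripped with over 1 N; blue slide within 20 mm of its start (z of orange_slide_mid in the frame of holder between 0.051 and 0.059 m and x of orange_slide_mid in the frame of holder between -0.007 and 0.007 m and y of orange_slide_mid in the frame of holder between -0.061 and -0.049 m and angle between orange_slide_mid's own z axis and vertical below 0.15 rad and value of joint nut between 3.13 and 3.73 rad and velocity of joint nut between -0.1 and 0.1 rad/s and contact force between the fingers and nut above 1 N and distance of blue_slide_mid from where it was at the start of the episode below 0.02 m); the arm keeps its last pose, push and grip.
It fails at once if the blue slide moved by more than 20 mm (distance of blue_slide_mid from where it was at the start of the episode above 0.02 m).
It fails at once if a bystander moved by more than 30 mm (distance of any of beaker, reagent, tipbox, jar, wash_bottle, tube_rack from where it was at the start of the episode above 0.03 m).
It also fails if it takes over 69 s, if anything falls off the work surface, if the arm or the gripper's body presses on something with over 40 N, if the wrist force passes 120 N, or if a joint passes its speed limit or range.

### The arm

A 6-joint arm with a two-finger parallel gripper is mounted at the origin on the work surface. World frame = base frame: x ahead of the robot, y to its left, z up, the work surface at z = 0. Lengths are in mm, angles in rad, forces in N, time in s.
With the tool pointing down it reaches from about 300 to 750 mm from the base axis. Payload 8.5 kg.
Tool frame: the origin (TCP) lies at the very end of the fingers, on their centre line; the grasp point (between the pads) lies 19 mm behind it; z points along the fingers, y is the direction in which the jaws open and shut (so a half turn about z gives the same grasp; the last joint's range is limited). The gripper opens to 88 mm and grips with 3 to 60 N. Pads are 18 mm wide; open, the fingers measure 123 mm over their backs; the gripper's body (75 mm by 187 mm) begins 45 mm behind the grasp point.
Start: joints at [1.056, 0.381, 1.297, -0, 1.464, -0.215], TCP at [162.422, 525.452, 238.748] pointing down, gripper open.
Joint ranges: [-3.11, 3.11], [-0.89, 2.33], [0.22, 2.48], [-1.42, 4.56], [0.17, 2.85], [-2.88, 2.88]. Speed limits (rad/s): [2.39, 2.39, 3.14, 3.14, 3.14, 3.14].

### API

Orientations are given as a rotation vector (axis times angle).
In Python, from plant import env gives the robot as it stands.
- The arm moves only by the tool carry_out, never from a script. Its argument "increments" is one flat list of numbers, 5 for each row, row after row: the shift along the tool's x, y, z in m, then the turn about the tool's z in rad, then the opening, from 0 (shut) to 1 (fully open). A call has 1 to 20 rows; each row shifts and turns the pose as measured when the row begins, along the tool's axes as they then stand; what a row does not reach is not made up. A row lasts 1/10 s, in which the tool goes at most 50 mm and 8.59 degrees, less where a joint would pass 70% of its speed; a pose out of reach is approached as far as the arm can. A call with a gripper value outside its range is refused whole. The fingers move at their own pace and stop on an object; the grip force is fixed at half the most. Time passes only in rows, so rows that do not move let the fingers close. It gives the time, the measured TCP pose, the force and the opening at its end, in the units of the state.
- env.get_obs(): the state, without advancing time (a new reading comes with each control period).
- env.read_camera(name): name is "scene" or "side" or "wrist"; returns (picture, depth): 480x640x3 uint8, red, green, blue; 480x640 float32, mm along the optical axis (not along the pixel's ray), 0 where there is no reading.
- env.camera_info(name): a dict with "intrinsics" (3x3 intrinsics, pixels), "dist" ([k1, k2, p1, p2, k3] as OpenCV has them; the pictures are not rectified), "cam_to_world" (4x4, takes a point from camera to world coordinates); the wrist camera has in their place "hand_eye" (4x4, takes a point from camera to tool coordinates, whose origin is the TCP and whose axes are the flange's). Camera axes: x right, y down, z forward; pixel columns grow to the right and rows downward; lengths in mm; the calibration is good to about 2 mm. A picture is of the moment at which its call begins: read the wrist's pose just before it. camera_info takes no time and is no camera call.
- env.job_done(): hands the job in, once; it reports no verdict.
The state is a dict: "clock": time; "qpos": joint angles; "joint_velocities": joint speeds; "joint_torque": joint torques, N m; "tcp_pos": TCP position; "eef_rot": TCP orientation; "ft_force": force on the tool from outside, world axes, zero at the start; "wrist_torque": the same for the moment, N m; "gripper_width": opening from 0.0 (shut) to 1.0 (fully open).
Only numpy, scipy, OpenCV 4.12 (cv2) and the standard library are available. Lean on these libraries where they do the work, as an engineer would, in place of code of your own. Each camera call takes 0.05 s, during which the arm holds its last target. There are 200 camera calls.

## Working session

There is one attempt and no reset: what is moved stays moved. The work goes in short steps, Python scripts to look and compute and a tool call to move; the robot and the scene stay as the last step left them, time stands still between calls to the robot, and variables do not carry over. Pictures are saved under pics/ and viewed, about 8 in all and at most 12, crops included, and the job is handed in when it is done.

Besides the shell and the picture viewer there is one more tool, called after "Call:" as name(argument=value, ...) on one line, values as JSON. carry_out: Moves the arm, as the interface text tells. Its arguments: {"type":"object","properties":{"increments":{"type":"array","items":{"type":"number"}}},"required":["increments"]}

```bash
mkdir -p pics
python3 - <<'E'
from plant import env
import cv2,numpy as np
o=env.get_obs();print(o)
ims=[]
for n in("scene","side"):
    p,d=env.read_camera(n);np.savez(f"{n}.npz",p=p,d=d);cv2.imwrite(f"pics/{n}0.png",p[...,::-1])
    i=env.camera_info(n);print(n,np.round(i["intrinsics"],1).tolist(),np.round(i["cam_to_world"],3).tolist(),np.round(i["dist"],3))
print(env.camera_info("wrist"))
E
```

```text
{'clock': 0.0, 'qpos': array([ 1.05569500e+00,  3.81203392e-01,  1.29823961e+00, -4.37414138e-05,
        1.46361334e+00, -2.15273707e-01]), 'joint_velocities': array([-1.53069758e-03,  4.74357612e-04,  3.98854450e-04, -2.69613169e-05,
       -6.57955194e-04, -7.20706024e-04]), 'joint_torque': array([-2.17756693e-03, -4.37910247e+01, -2.24566609e+01,  7.13101029e-02,
        3.51058936e-02, -6.87310535e-05]), 'tcp_pos': array([162.30358567, 525.2142831 , 238.1409407 ]), 'eef_rot': array([-4.69126575e-01, -3.10588008e+00,  2.17159650e-03]), 'ft_force': array([-0.07365205, -0.43312327, -0.01000954]), 'wrist_torque': array([ 0.04517918, -0.01914056,  0.00491586]), 'gripper_width': 1.0005761851920865}
scene [[504.1, 0.0, 323.2], [0.0, 504.1, 240.8], [0.0, 0.0, 1.0]] [[0.12, 0.684, -0.72, 1440.033], [0.993, -0.096, 0.074, -104.328], [-0.019, -0.724, -0.69, 908.472], [0.0, 0.0, 0.0, 1.0]] [-0.045  0.     0.     0.     0.   ]
side [[444.6, 0.0, 331.6], [0.0, 444.6, 235.8], [0.0, 0.0, 1.0]] [[-0.982, -0.111, 0.154, 420.797], [-0.19, 0.613, -0.767, 735.213], [-0.009, -0.782, -0.623, 719.977], [0.0, 0.0, 0.0, 1.0]] [-0.097  0.     0.     0.     0.   ]
{'intrinsics': array([[417.61783145,   0.        , 316.80759445],
       [  0.        , 417.61783145, 233.62433571],
       [  0.        ,   0.        ,   1.        ]]), 'dist': array([-0.01817918,  0.        ,  0.        ,  0.        ,  0.        ]), 'hand_eye': array([[ 1.38041181e-04, -9.57962871e-01, -2.86892172e-01,
         7.45031650e+01],
       [ 9.99999936e-01,  2.26863969e-04, -2.76361973e-04,
        -3.84558524e-01],
       [ 3.29830006e-04, -2.86892116e-01,  9.57962841e-01,
        -1.45360493e+02],
       [ 0.00000000e+00,  0.00000000e+00,  0.00000000e+00,
         1.00000000e+00]])}
```

View pics/scene0.png

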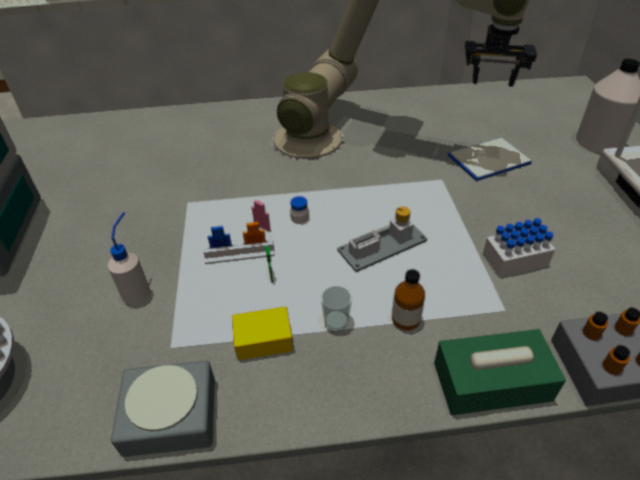

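View pics/side0.png

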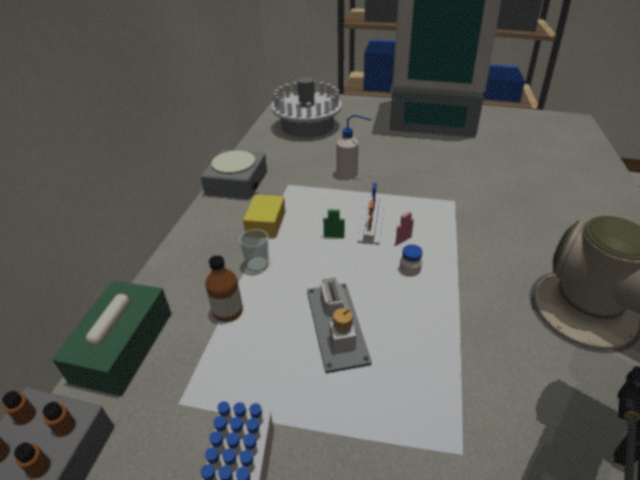

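The scene view shows four slide-like things: blue (219,237) and orange (254,232) in the white rack, a pink one at (261,213) and a green one at (269,262), both outside the rack. The orange one in the rack at (254,232) is the one meant. The holder is at (382,243), with its nut at (403,214). Next I measure, with a crop to confirm.

```bash
cat > h.py <<'E'
import numpy as np,cv2
from scipy.spatial.transform import Rotation as R
def T_wrist(env,o):
    T=np.eye(4);T[:3,:3]=R.from_rotvec(o["eef_rot"]).as_matrix();T[:3,3]=o["tcp_pos"]
    return T@env.camera_info("wrist")["hand_eye"]
def rays(i,uv):
    uv=np.asarray(uv,float).reshape(-1,1,2)
    n=cv2.undistortPoints(uv,i["intrinsics"],i["dist"])[:,0]
    return np.c_[n,np.ones(len(n))]
def plane(i,T,uv,z):
    d=rays(i,uv)@T[:3,:3].T;o=T[:3,3]
    return o+d*((z-o[2])/d[:,2])[:,None]
def pts(i,T,uv,d):
    v=np.asarray(uv,int);r=rays(i,uv)*d[v[:,1],v[:,0]][:,None]
    return r@T[:3,:3].T+T[:3,3]
def mask(p,lo,hi,roi):
    h=cv2.cvtColor(p,cv2.COLOR_RGB2HSV);m=cv2.inRange(h,lo,hi)
    x0,y0,x1,y1=roi;k=np.zeros_like(m);k[y0:y1,x0:x1]=m[y0:y1,x0:x1]
    return k
E
python3 - <<'E'
from plant import env
from h import *
L={"scene":{"orange":((4,150,60),(18,255,255),(235,215,275,250)),"blue":((100,150,40),(125,255,255),(200,215,240,255)),"green":((50,120,30),(80,255,255),(255,235,290,290)),"pink":((160,80,60),(179,255,255),(245,190,280,235)),"nut":((12,130,60),(30,255,255),(385,195,420,230))},
"side":{"orange":((4,150,60),(18,255,255),(355,190,385,240)),"blue":((100,150,40),(125,255,255),(360,175,385,205)),"green":((50,120,30),(80,255,255),(310,195,355,245)),"pink":((160,80,60),(179,255,255),(390,200,420,250)),"nut":((12,130,60),(30,255,255),(325,300,360,340))}}
for n in L:
    f=np.load(n+".npz");p,d=f["p"],f["d"];i=env.camera_info(n)
    for k,(lo,hi,r) in L[n].items():
        m=mask(p,lo,hi,r);ys,xs=np.where((m>0)&(d>0));P=pts(i,i["cam_to_world"],np.c_[xs,ys],d)
        print(n,k,len(P),np.round(np.percentile(P,[5,50,95],axis=0)).tolist(), "px",xs.mean().round(),ys.mean().round())
s=np.load("scene.npz")["p"][185:305,190:290];t=np.load("side.npz")["p"][165:385,290:430]
a=cv2.resize(s,None,fx=4,fy=4,interpolation=3)[:480];b=cv2.resize(t,None,fx=2.18,fy=2.18,interpolation=3)[:480]
b=cv2.copyMakeBorder(b,0,480-b.shape[0],0,0,0)
cv2.imwrite("pics/crop1.png",np.hstack([a,b])[...,::-1])
E
```

```text
scene orange 317 [[502.0, -203.0, 33.0], [506.0, -181.0, 61.0], [510.0, -160.0, 95.0]] px 254.0 233.0
scene blue 283 [[506.0, -289.0, 36.0], [509.0, -267.0, 61.0], [512.0, -247.0, 93.0]] px 219.0 237.0
scene green 50 [[584.0, -153.0, 60.0], [603.0, -148.0, 85.0], [610.0, -145.0, 88.0]] px 268.0 253.0
scene pink 293 [[402.0, -181.0, 7.0], [419.0, -163.0, 45.0], [433.0, -148.0, 85.0]] px 260.0 215.0
scene nut 164 [[502.0, 178.0, 76.0], [521.0, 190.0, 95.0], [529.0, 203.0, 99.0]] px 403.0 214.0
side orange 16 [[501.0, -186.0, 86.0], [503.0, -172.0, 94.0], [505.0, -165.0, 96.0]] px 371.0 205.0
side blue 9 [[504.0, -270.0, 87.0], [506.0, -263.0, 94.0], [508.0, -253.0, 96.0]] px 374.0 187.0
side green 274 [[574.0, -149.0, 11.0], [594.0, -146.0, 40.0], [610.0, -143.0, 80.0]] px 334.0 225.0
side pink 281 [[402.0, -176.0, 12.0], [415.0, -160.0, 43.0], [429.0, -145.0, 84.0]] px 404.0 228.0
side nut 265 [[498.0, 182.0, 82.0], [511.0, 200.0, 95.0], [524.0, 210.0, 97.0]] px 342.0 318.0
```

View pics/crop1.png

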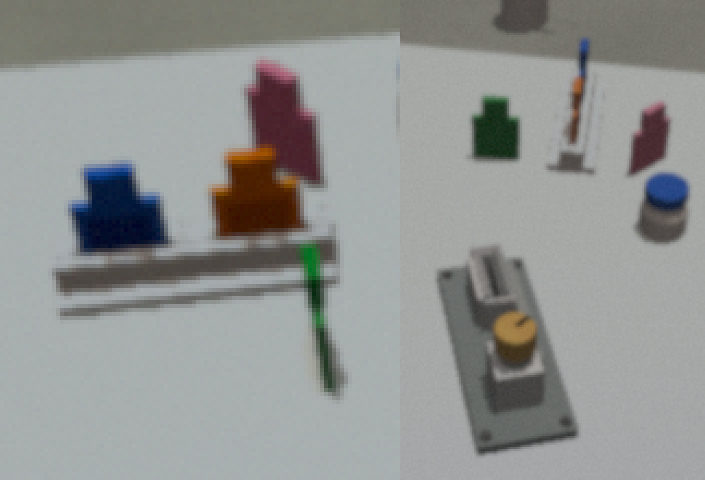

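Orange confirmed: its tab is in the rack, at crop (250,190) left and (577,100) right, with green and pink standing free. I turn the jaws to the slide's thickness, then pass over the holder for a close look.

Call:
carry_out(increments=[0,0,0,0.14,0.6,0,0,0,0.14,0.6,0,0,0,0.14,0.6,0,0,0,0.14,0.6,0,0,0,0.14,0.6,0,0,0,0.14,0.6,0,0,0,0.14,0.6,0,0,0,0.14,0.6,0,0,0,0.14,0.6,-0.034,0.031,0,0,0.6,-0.034,0.031,0,0,0.6,-0.034,0.031,0,0,0.6,-0.034,0.031,0,0,0.6,-0.034,0.031,0,0,0.6,-0.034,0.031,0,0,0.6,-0.034,0.031,0,0,0.6,-0.034,0.031,0,0,0.6,-0.034,0.031,0,0,0.6,-0.034,0.031,0,0,0.6,-0.034,0.031,0,0,0.6])

```text
clock: 2.1
tcp_pos: [493.6, 123.7, 233.3]
eef_rot: [2.26, 2.181, -0.022]
ft_force: [0.8, 1.1, -0.3]
gripper_width: 0.599
```

Run:
```python
from plant import env
from h import *
o=env.get_obs();p,d=env.read_camera("wrist");np.savez("w1.npz",p=p,d=d,T=T_wrist(env,o))
print(o["clock"],o["tcp_pos"].round(1),R.from_rotvec(o["eef_rot"]).as_matrix().round(3).tolist(),o["qpos"].round(3))
cv2.imwrite("pics/w1.png",p[...,::-1])
```

```text
2.1 [493.6 123.7 233.3] [[0.035, 0.999, -0.01], [0.999, -0.035, -0.01], [-0.01, -0.009, -1.0]] [ 0.018  0.318  1.411 -0.01   1.423  0.055]
```

View pics/w1.png

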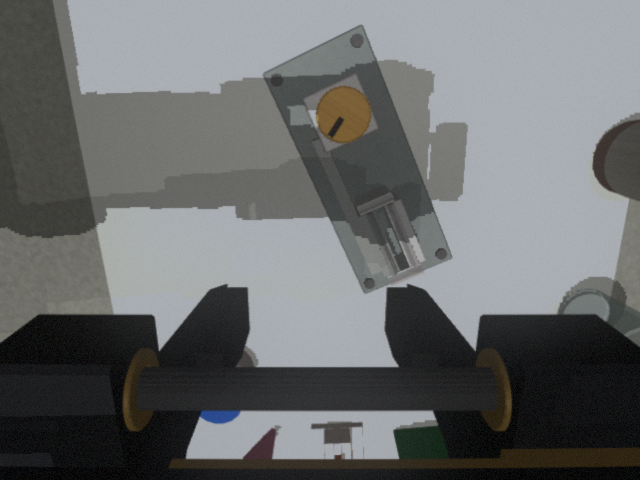

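The wrist view shows the holder: nut top at (344,114), base corners at (264,74), (362,27), (451,256) and (365,293), slot near (398,240).

Run:
```python
from plant import env
from h import *
i=env.camera_info("wrist");f=np.load("w1.npz");p,d,T=f["p"],f["d"],f["T"]
C=plane(i,T,[(264,74),(362,27),(451,256),(365,293)],12);c=C.mean(0)
ax=(C[:2].mean(0)-C[2:].mean(0))[:2];L=np.linalg.norm(ax);ax/=L
print("corners",C.round(1).tolist(),"c",c,"L",L,"W",np.linalg.norm(C[0]-C[1]),np.linalg.norm(C[2]-C[3]),"ang",np.arctan2(ax[1],ax[0]))
S=plane(i,T,[(357,41),(277,80),(441,253),(369,283)],12);print("screw mean",S.mean(0).round(1));a=(S[:2].mean(0)-S[2:].mean(0));print(np.arctan2(a[1],a[0]))
m=mask(p,(10,120,60),(30,255,255),(300,70,390,160));ys,xs=np.where(m);(u,v),r=cv2.minEnclosingCircle(np.c_[xs,ys].astype(np.float32))
for z in(94,96,98):print(z,(u,v),r,plane(i,T,[(u,v)],z).round(1))
P=pts(i,T,np.c_[xs,ys],d);print("nut depth pts",np.median(P,0))
print("nut pred",c[:2]+55*ax,"slot pred",c[:2]-55*ax)
# slot points at wall top by depth
ys,xs=np.mgrid[185:285,340:435];uv=np.c_[xs.ravel(),ys.ravel()];P=pts(i,T,uv,d);P=P[(d[uv[:,1],uv[:,0]]>0)&(P[:,2]>44)&(P[:,2]<62)]
n=np.array([ax[1],-ax[0]]);q=P[:,:2]-c[:2];print("walls x,y holder",len(P),np.percentile(q@n,[2,50,98]).round(1),np.percentile(q@ax,[2,50,98]).round(1),P[:,2].mean())
h=np.histogram2d(q@n,q@ax,bins=[np.arange(-30,31,3),np.arange(-100,-15,10)])[0];print(h.astype(int))
cv2.imwrite("pics/slot.png",cv2.resize(p[170:300,330:460],None,fx=4.5,fy=4.5,interpolation=3)[...,::-1])
# orange orientation from scene: top face edges of tab
s=np.load("scene.npz");j=env.camera_info("scene")
for k,lo,hi,r in(("o",(4,150,60),(18,255,255),(235,215,275,250)),("b",(100,150,40),(125,255,255),(200,215,240,255))):
    m=mask(s["p"],lo,hi,r);ys,xs=np.where((m>0)&(s["d"]>0));P=pts(j,j["cam_to_world"],np.c_[xs,ys],s["d"]);P=P[(P[:,2]<66)]
    print(k,np.polyfit(P[:,1],P[:,0],1),P.mean(0))
```

```text
corners [[451.0, 224.2, 12.0], [531.8, 256.6, 12.0], [613.9, 59.4, 12.0], [533.7, 24.1, 12.0]] c [532.59737432 141.05235145  12.        ] L 215.0619909966309 W 86.97654499761305 87.537918413864 ang 1.9640247878813992
screw mean [532.8 140.6  12. ]
1.9639007818099365
94 (342.4435119628906, 114.20621490478516) 28.32193374633789 [[511. 192.  94.]]
96 (342.4435119628906, 114.20621490478516) 28.32193374633789 [[510.9 192.   96. ]]
98 (342.4435119628906, 114.20621490478516) 28.32193374633789 [[510.8 192.1  98. ]]
nut depth pts [512.10996054 192.75304611  95.17144696]
nut pred [511.52288893 191.85457646] slot pred [553.6718597   90.25012644]
walls x,y holder 3068 [-19.   -1.7  16.5] [-89.9 -53.  -17.7] 49.22686279606901
[[ 0  0  0  0  0  0  0  0]
 [ 0  0  0  0  0  0  0  0]
 [ 0  0  0  0  0  0  0  0]
 [ 0 10 22 24 24 24 25 14]
 [ 4 45 39 39 39 42 45 37]
 [ 7 43 40 37 42 43 40 40]
 [ 5 40 39 43 42 43 43 43]
 [ 6 47 39 39 41 41 42 39]
 [ 8 36  3  3  3  3  3 20]
 [ 5 36  0  0  0  0  0 17]
 [ 5 39  0  0  0  0  0 19]
 [ 6 49 41 38 46 42 45 39]
 [ 4 44 44 45 45 43 49 45]
 [ 6 42 32 37 38 38 43 42]
 [ 1 16 37 44 40 44 45 22]
 [ 0 12 32 28 32 31 31 17]
 [ 0  0  0  0  0  0  0  0]
 [ 0  0  0  0  0  0  0  0]
 [ 0  0  0  0  0  0  0  0]
 [ 0  0  0  0  0  0  0  0]]
o [-3.49726639e-02  4.98341142e+02] [ 504.71725024 -182.31691993   48.94492846]
b [-2.26950469e-02  5.02242920e+02] [ 508.3233755  -267.91993811   50.4267363 ]
```

View pics/slot.png

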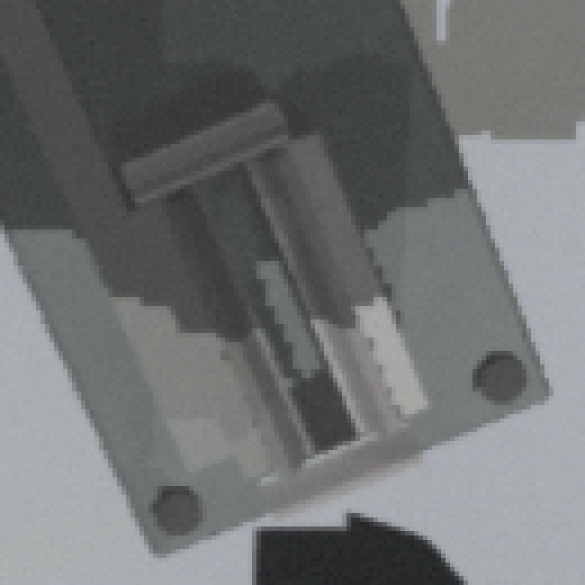

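The slot is about 1 mm to the -x side of the holder axis, and the holder yaw is about 0.393 rad. Slot centre is at about (552.8, 90), nut at about (511.2, 192). Now above the orange slide at (501.7, -181.5) for a close look.

Call:
carry_out(increments=[0,0,0,-0.075,0.5,-0.038,-0.0005,0.009,0,0.5,-0.038,-0.0005,0.009,0,0.5,-0.038,-0.0005,0.009,0,0.5,-0.038,-0.0005,0.009,0,0.5,-0.038,-0.0005,0.009,0,0.5,-0.038,-0.0005,0.009,0,0.5,-0.038,-0.0005,0.009,0,0.5,-0.038,-0.0005,0.009,0,0.5,0,0,0,0,0.5,0,0,0,0,0.5])

```text
clock: 3.25
tcp_pos: [503.7, -199.7, 157.8]
eef_rot: [-2.18, -2.257, 0.025]
ft_force: [-0.5, 0.2, -0.7]
gripper_width: 0.502
```

Run:
```python
from plant import env
from h import *
o=env.get_obs();p,d=env.read_camera("wrist");T=T_wrist(env,o);np.savez("w2.npz",p=p,d=d,T=T);i=env.camera_info("wrist")
M=R.from_rotvec(o["eef_rot"]).as_matrix();print(o["clock"],o["tcp_pos"].round(1),M.round(3).tolist(),o["gripper_width"])
m=mask(p,(4,150,50),(18,255,255),(200,120,440,330));ys,xs=np.where((m>0)&(d>0));P=pts(i,T,np.c_[xs,ys],d)
A=P[P[:,2]>90];print(len(P),len(A),"top z",np.median(A[:,2]) if len(A) else 0)
t=m.copy();ys,xs=ys[P[:,2]>90],xs[P[:,2]>90]
Q=plane(i,T,np.c_[xs,ys],94)[:,:2].astype(np.float32);print("rect",cv2.minAreaRect(Q),"mean",Q.mean(0))
print("tool xyz of centre",M.T@(np.r_[cv2.minAreaRect(Q)[0],94]-o["tcp_pos"]))
cv2.imwrite("pics/w2.png",p[...,::-1])
```

```text
3.25 [ 503.7 -199.7  157.8] [[-0.034, 0.999, -0.013], [0.999, 0.034, -0.009], [-0.009, -0.014, -1.0]] 0.5016751699627836
725 561 top z 93.35316838909361
rect ((504.33197021484375, -181.409912109375), (8.26596450805664, 27.856088638305664), 1.8643296957015991) mean [ 504.3212  -178.14455]
tool xyz of centre [18.83139376  2.12690695 63.64220741]
```

View pics/w2.png

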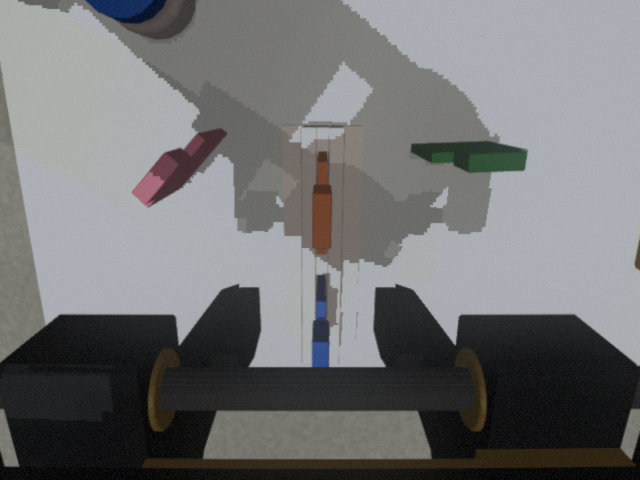

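The close view shows the orange tab top at (322,217), midway between the pink (180,165) and green (470,155) look-alikes and in line with the rack slot. Blue is at (321,340), under the camera side. Align, descend and grip.

Call:
carry_out(increments=[0.0095,0.0011,0,0,0.5,0.0095,0.0011,0,0,0.5,0,0,0.01,0,0.5,0,0,0.02,0,0.5,0,0,0.02,0,0.5,0,0,0.02,0,0.5,0,0,0.015,0,0.5,0,0,0.006,0,0.5,0,0,0,0,0.5,0,0,0,0,0.5])

```text
clock: 4.3
tcp_pos: [505.0, -170.8, 63.2]
eef_rot: [-2.168, -2.272, 0.023]
ft_force: [-0.2, -0.2, 0.6]
gripper_width: 0.504
```

Run:
```python
from plant import env
from h import *
o=env.get_obs();M=R.from_rotvec(o["eef_rot"]).as_matrix();print(o["tcp_pos"].round(1),M.round(3).tolist(),o["ft_force"],o["gripper_width"])
print(M.T@(np.array([504.3,-181.4,63])-o["tcp_pos"]))
```

```text
[ 505.  -170.8   63.2] [[-0.047, 0.999, -0.011], [0.999, 0.047, -0.01], [-0.01, -0.011, -1.0]] [-0.22598132 -0.18396343  0.62528145] 0.5036087095132299
[-10.55936634  -1.18771924   0.28152353]
```

Call:
carry_out(increments=[-0.0095,-0.001,0,0.012,0.5,0,0,0,0,0.5,0,0,0,0,0.3,0,0,0,0,0.2,0,0,0,0,0.15,0,0,0,0,0,0,0,0,0,0,0,0,0,0,0,0,0,0,0,0,0,0,0,0,0])

```text
clock: 5.3
tcp_pos: [505.3, -181.8, 65.6]
eef_rot: [2.181, 2.256, -0.022]
ft_force: [-0.1, 0.2, -0.7]
gripper_width: 0.107
```

Run:
```python
from plant import env
from h import *
o=env.get_obs();M=R.from_rotvec(o["eef_rot"]).as_matrix();print(o["tcp_pos"].round(1),M.round(3).tolist(),o["ft_force"],o["wrist_torque"],o["gripper_width"]*88)
```

```text
[ 505.3 -181.8   65.6] [[-0.034, 0.999, -0.007], [0.999, 0.034, -0.013], [-0.013, -0.007, -1.0]] [-0.10286029  0.24844329 -0.72473873] [-0.0988126   0.08016254  0.0147777 ] 9.442324269511923
```

Call:
carry_out(increments=[0,0,-0.006,0,0,0,0,-0.01,0,0,0,0,-0.015,0,0,0,0,-0.02,0,0,0,0,-0.02,0,0,0,0,-0.02,0,0,0,0,-0.01,0,0,0,0,0,0,0,0,0,0,0,0])

```text
clock: 6.2
tcp_pos: [505.7, -179.8, 174.3]
eef_rot: [2.18, 2.256, -0.021]
ft_force: [-0.8, 0.1, -0.8]
gripper_width: 0.109
```

Run:
```python
from plant import env
from h import *
o=env.get_obs();M=R.from_rotvec(o["eef_rot"]).as_matrix();print(o["tcp_pos"].round(1),M.round(3).tolist(),o["ft_force"],o["gripper_width"]*88)
s=np.load("scene.npz");j=env.camera_info("scene");d=s["d"]
for n,(x0,y0,x1,y1) in dict(reagent=(398,270,420,325),beaker=(322,290,352,330),jar=(290,197,308,220)).items():
    ys,xs=np.mgrid[y0:y1,x0:x1];uv=np.c_[xs.ravel(),ys.ravel()];P=pts(j,j["cam_to_world"],uv,d);P=P[(P[:,2]>15)&(d[uv[:,1],uv[:,0]]>0)]
    print(n,np.percentile(P,[5,50,95],axis=0).round().tolist())
u=np.array([.924,.383])
th=.393;tx=np.array([-np.sin(th),np.cos(th)])
print("to slot world",np.array([552.8,90])-o["tcp_pos"][:2])
p,_=env.read_camera("side");cv2.imwrite("pics/s3.png",cv2.resize(p[120:340,250:470],(600,600))[...,::-1])
```

```text
[ 505.7 -179.8  174.3] [[-0.034, 0.999, -0.006], [0.999, 0.034, -0.013], [-0.013, -0.007, -1.0]] [-0.76241406  0.08881878 -0.84463476] 9.62660892893569
reagent [[766.0, 121.0, 29.0], [792.0, 139.0, 99.0], [803.0, 159.0, 150.0]]
beaker [[726.0, -36.0, 22.0], [768.0, -10.0, 57.0], [786.0, 18.0, 85.0]]
jar [[380.0, -81.0, 19.0], [408.0, -60.0, 49.0], [417.0, -40.0, 63.0]]
to slot world [ 47.13448501 269.75218878]
```

View pics/s3.png

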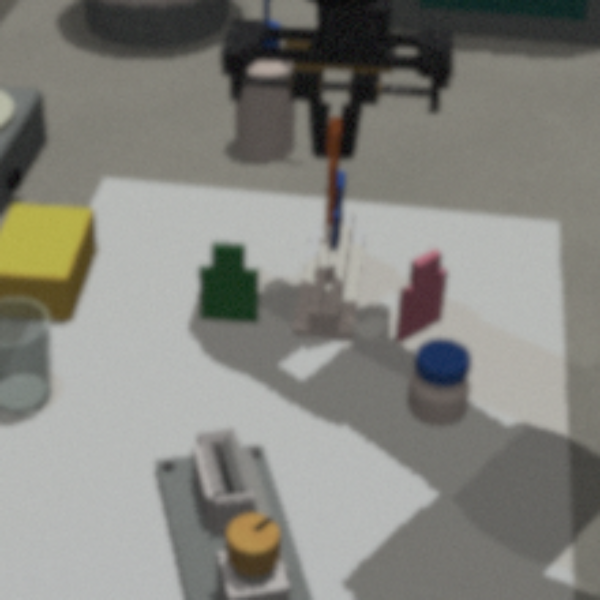

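The side view shows the orange slide held upright at (333,170), clear of the rack, with blue still standing at (338,200). Turn to the holder's yaw and go to just short of the slot.

Call:
carry_out(increments=[0,0,0,-0.12,0,0,0,0,-0.12,0,0,0,0,-0.1,0,0.01,0.008,0,0,0,0.025,0.02,0,0,0,0.025,0.02,0,0,0,0.025,0.02,0,0,0,0.025,0.02,0,0,0,0.025,0.02,0,0,0,0.025,0.02,0,0,0,0.01,0.008,0,0,0,0,0,0,0,0,0,0,0,0,0])

```text
clock: 7.55
tcp_pos: [568.1, 42.9, 161.3]
eef_rot: [-1.776, -2.571, 0.028]
ft_force: [0.3, -0.1, -0.2]
gripper_width: 0.111
```

Run:
```python
from plant import env
from h import *
o=env.get_obs();p,d=env.read_camera("wrist");T=T_wrist(env,o);np.savez("w4.npz",p=p,d=d,T=T,t=o["tcp_pos"],M=R.from_rotvec(o["eef_rot"]).as_matrix())
M=R.from_rotvec(o["eef_rot"]).as_matrix();print(o["clock"],o["tcp_pos"].round(1),M.round(3).tolist(),o["gripper_width"]*88,"tooly ang",np.arctan2(M[1,1],M[0,1]))
print(M.T@(np.array([553.2,90,52])-o["tcp_pos"]))
cv2.imwrite("pics/w4.png",p[...,::-1])
```

```text
7.55 [568.1  42.9 161.3] [[-0.354, 0.935, -0.024], [0.935, 0.354, -0.005], [0.004, -0.024, -1.0]] 9.758675808430242 tooly ang 0.36167649899508
[ 48.95563463   5.30570254 109.42232638]
```

View pics/w4.png

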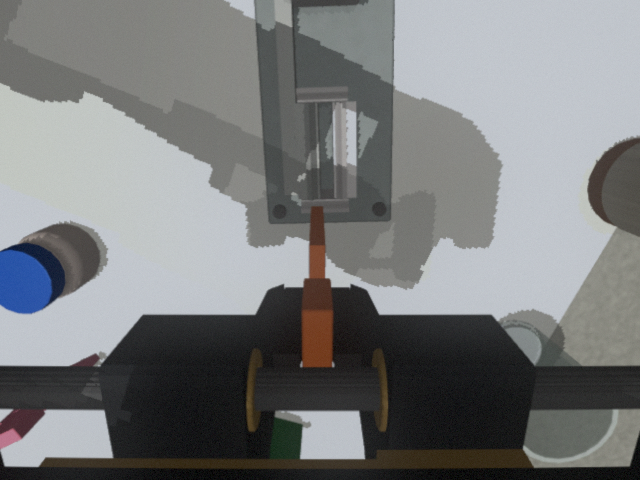

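The view shows the slide held with its lower edge at (317,208) and the slot open ahead of it, from about (327,100) to (327,205). I measure the slot in tool coordinates.

Run:
```python
from plant import env
from h import *
i=env.camera_info("wrist");f=np.load("w4.npz");p,d,T,t,M=[f[k] for k in("p","d","T","t","M")]
ys,xs=np.mgrid[80:215,285:375];uv=np.c_[xs.ravel(),ys.ravel()];P=pts(i,T,uv,d);dd=d[uv[:,1],uv[:,0]];k=(dd>0)
hsv=cv2.cvtColor(p,cv2.COLOR_RGB2HSV)[80:215,285:375].reshape(-1,3);k&=~((hsv[:,0]<18)&(hsv[:,1]>130))
q=(P-t)@M;z=P[:,2]
for x0 in range(14,95,6):
    s=k&(q[:,0]>x0)&(q[:,0]<x0+6)
    row=[]
    for y in np.arange(-20,24,2):
        a=s&(abs(q[:,1]-y)<1);row.append(int(np.median(z[a])) if a.any() else -1)
    print(x0,row)
m=mask(p,(2,130,40),(18,255,255),(290,200,345,300));
for v in(210,214,220,240,260,270):
    c=np.where(m[v])[0];print(v,c.min(),c.max(),((pts(i,T,[((c.min()+c.max())//2,v)],d)-t)@M).round(1), d[v,(c.min()+c.max())//2])
cr=cv2.resize(p[80:215,270:370],None,fx=4.4,fy=4.4,interpolation=3);cv2.imwrite("pics/w4c.png",cr[...,::-1])
```

```text
14 [32, 21, 33, 32, 46, 49, 48, 49, 48, 48, 47, 44, 46, 46, 46, 46, 49, 50, 50, 49, 48, -1]
20 [33, 33, 33, 33, 47, 47, 47, 51, 52, 49, 47, 19, 11, 11, 11, 23, 48, 51, 51, 47, 47, 47]
26 [33, 33, 33, 34, 47, 47, 47, 51, 52, 50, 48, 15, 11, 11, 11, 31, 48, 51, 51, 48, 47, 47]
32 [33, 33, 33, 33, 47, 47, 47, 51, 52, 49, 47, 11, 11, 11, 11, 41, 48, 51, 51, 47, 47, 47]
38 [33, 33, 33, 34, 47, 47, 47, 51, 51, 49, 46, 11, 11, 11, 11, 46, 49, 52, 51, 47, 47, 47]
44 [33, 33, 33, 46, 47, 47, 48, 52, 51, 48, 46, 11, 11, 11, 11, 46, 49, 52, 51, 47, 47, 47]
50 [33, 33, 33, 47, 47, 47, 51, 52, 51, 48, 44, 11, 11, 11, 11, 47, 49, 52, 51, 47, 47, 47]
56 [33, 33, 33, 47, 47, 47, 50, 52, 51, 47, 37, 11, 11, 11, 11, 47, 50, 52, 51, 47, 47, 47]
62 [33, 33, 33, 47, 47, 47, 50, 52, 50, 48, 28, 11, 11, 11, 11, 47, 50, 52, 50, 47, 47, 47]
68 [33, 33, 33, 47, 47, 47, 50, 52, 50, 47, 19, 11, 11, 11, 11, 47, 50, 51, 51, 47, 47, 47]
74 [33, 33, 33, 46, 47, 46, 47, 51, 49, 47, 26, 11, 11, 12, 22, 47, 50, 52, 49, 47, 47, 47]
80 [33, 33, 33, 30, 51, 51, 51, 51, 51, 51, 51, 51, 50, 51, 51, 51, 51, 50, 50, 48, 11, 11]
86 [33, 33, 32, 12, 11, 11, 11, 11, 11, 11, 11, 11, 11, 11, 11, 11, 12, 11, 11, 10, 11, 11]
92 [-1, -1, -1, 11, 12, 13, 11, 11, 11, 11, 10, 11, 11, 11, 11, 12, 11, 12, 11, 10, 11, 11]
210 312 320 [[27.8 -1.  48. ]] 198.47319
214 318 321 [[27.3  0.4 42. ]] 192.82098
220 312 322 [[27.5 -0.5 30.7]] 181.98187Traceback (most recent call last):
  File "<stdin>", line 15, in <module>
    return umr_minimum(a, axis, None, out, keepdims, initial, where)
ValueError: zero-size array to reduction operation minimum which has no identity
```

Depth profile across the slot: gap y = 0.6..9.2, x = 20..79 in tool axes, so the mouth centre is at (49.5, 4.9). The slide's lower edge is at y ≈ -0.7, and the slot runs about -0.03 rad from the tool. Correct this above the slot.

Call:
carry_out(increments=[0,0,0,-0.03,0,0.008,0.001,0,0,0,0.01,0.002,0,0,0,0.01,0.001,0,0,0,0.008,0.001,0,0,0,0.004,0,0,0,0,0.002,0,0,0,0,0,0,0,0,0,0,0,0,0,0])

```text
clock: 8.5
tcp_pos: [555.1, 84.3, 161.8]
eef_rot: [-1.741, -2.595, 0.027]
ft_force: [0.5, 0.9, -0.3]
gripper_width: 0.109
```

```bash
cat > st.py <<'E'
from plant import env
from h import *
f=np.load("w4.npz");S=f["t"]+f["M"]@np.array([49.5,4.9,109.4])
o=env.get_obs();M=R.from_rotvec(o["eef_rot"]).as_matrix()
print(o["clock"],o["tcp_pos"].round(1),"tilt",M[2].round(3),"yaw",np.arctan2(M[1,1],M[0,1]).round(3),"F",o["ft_force"].round(1),o["wrist_torque"].round(2),"w",o["gripper_width"]*88,"q",o["qpos"].round(2))
b=np.array([0.4,-0.7,57.6])
print("slot mouth",S.round(1),"slide bottom->mouth in tool",(M.T@(S-o["tcp_pos"])-b).round(1))
E
python3 st.py
```

```text
8.5 [555.1  84.3 161.8] tilt [ 0.004 -0.024 -1.   ] yaw 0.389 F [ 0.5  0.9 -0.3] [-0.03  0.09  0.06] w 9.633800981803233 q [-0.06  0.48  1.37 -0.01  1.32 -0.44]
slot mouth [552.6  90.4  52. ] slide bottom->mouth in tool [ 5.7  3.3 52.2]
```

Call:
carry_out(increments=[0.003,0.002,0.002,0,0,0.0015,0.001,0.005,0,0,0,0,0.01,0,0,0,0,0.01,0,0,0,0,0.004,0,0,0,0,0.001,0,0,0,0,0,0,0,0,0,0,0,0])

```text
clock: 9.3
tcp_pos: [555.3, 89.1, 125.8]
eef_rot: [-1.741, -2.593, 0.029]
ft_force: [0.2, -0.7, -0.4]
gripper_width: 0.107
```

```bash
python3 st.py
python3 - <<'E'
from plant import env
import cv2
p,_=env.read_camera("wrist");cv2.imwrite("pics/w5.png",cv2.resize(p[90:330,220:420],(500,600),interpolation=cv2.INTER_CUBIC)[...,::-1])
E
```

```text
9.3 [555.3  89.1 125.8] tilt [ 0.005 -0.026 -1.   ] yaw 0.388 F [ 0.2 -0.7 -0.4] [-0.03  0.    0.04] w 9.444693448260763 q [-0.05  0.52  1.42 -0.01  1.23 -0.43]
slot mouth [552.6  90.4  52. ] slide bottom->mouth in tool [ 1.4  0.6 16.2]
```

View pics/w5.png

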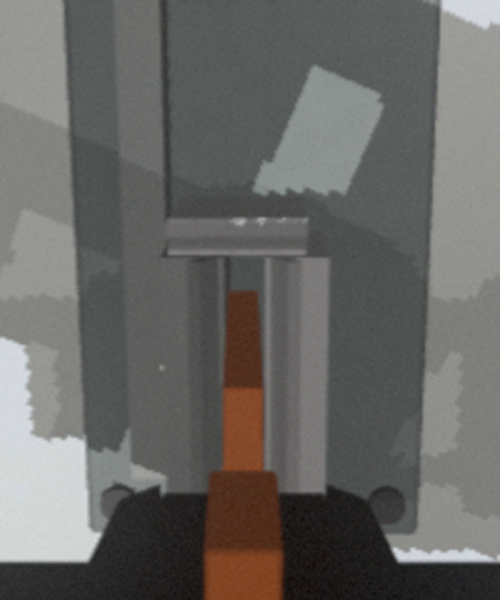

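The slide's lower end (242,290) sits over the gap (columns 227–265) within about 1 mm. Nudge and lower, first part.

Call:
carry_out(increments=[0.001,0.001,0.003,0,0,0,0,0.005,0,0,0,0,0.006,0,0,0,0,0.005,0,0,0,0,0.003,0,0,0,0,0.002,0,0,0,0,0,0,0])

```text
clock: 10.05
tcp_pos: [555.4, 90.4, 99.9]
eef_rot: [-1.742, -2.593, 0.028]
ft_force: [0.8, 0.4, -0.7]
gripper_width: 0.11
```

```bash
python3 st.py
```

```text
10.05 [555.4  90.4  99.9] tilt [ 0.004 -0.025 -1.   ] yaw 0.388 F [ 0.8  0.4 -0.7] [-0.07  0.05  0.05] w 9.689733459355045 q [-0.05  0.55  1.45 -0.01  1.17 -0.43]
slot mouth [552.6  90.4  52. ] slide bottom->mouth in tool [ 0.4 -0.6 -9.7]
```

Call:
carry_out(increments=[0,0,0.004,0,0,0,0,0.005,0,0,0,0,0.006,0,0,0,0,0.005,0,0,0,0,0.003,0,0,0,0,0.001,0,0,0,0,0,0,0])

```text
clock: 10.75
tcp_pos: [554.8, 90.2, 73.7]
eef_rot: [-1.742, -2.593, 0.028]
ft_force: [-0.6, 0.3, -0.5]
gripper_width: 0.11
```

```bash
python3 st.py
```

```text
10.75 [554.8  90.2  73.7] tilt [ 0.004 -0.025 -1.   ] yaw 0.388 F [-0.6  0.3 -0.5] [-0.06  0.03 -0.02] w 9.68041278954107 q [-0.05  0.58  1.48 -0.01  1.11 -0.43]
slot mouth [552.6  90.4  52. ] slide bottom->mouth in tool [  0.5  -0.7 -35.8]
```

Another 4 mm to the floor, in small steps while watching the force.

Call:
carry_out(increments=[0,0,0.002,0,0,0,0,0.0015,0,0,0,0,0.001,0,0,0,0,0.001,0,0])

```text
clock: 11.15
tcp_pos: [555.3, 90.6, 69.7]
eef_rot: [-1.743, -2.595, 0.025]
ft_force: [-2.7, 0.6, 11.1]
gripper_width: 0.105
```

```bash
python3 st.py
```

```text
11.15 [555.3  90.6  69.7] tilt [ 0.004 -0.022 -1.   ] yaw 0.388 F [-2.7  0.6 11.1] [ 0.01  0.68 -0.05] w 9.241226051221993 q [-0.05  0.59  1.48 -0.01  1.09 -0.43]
slot mouth [552.6  90.4  52. ] slide bottom->mouth in tool [  0.4  -1.5 -39.9]
```

It bottomed at TCP z 69.7, where 69.6 was expected, with 11 N on the wrist. Release and rise.

Call:
carry_out(increments=[0,0,0,0,0.15,0,0,0,0,0.25,0,0,0,0,0.35,0,0,0,0,0.4,0,0,0,0,0.4,0,0,-0.005,0,0.4,0,0,-0.01,0,0.4,0,0,-0.015,0,0.4,0,0,-0.015,0,0.4,0,0,-0.012,0,0.4,0,0,-0.005,0,0.4,0,0,0,0,0.4])

```text
clock: 12.35
tcp_pos: [557.3, 90.8, 138.0]
eef_rot: [-1.744, -2.597, 0.023]
ft_force: [0.3, -0.4, -0.4]
gripper_width: 0.397
```

```bash
python3 st.py
python3 - <<'E'
from plant import env
from h import *
o=env.get_obs();p,d=env.read_camera("wrist");T=T_wrist(env,o);i=env.camera_info("wrist")
m=mask(p,(2,140,40),(18,255,255),(230,180,420,330));ys,xs=np.where((m>0)&(d>0));P=pts(i,T,np.c_[xs,ys],d)
print("orange top z",np.percentile(P[:,2],[50,95]),len(P));A=P[P[:,2]>np.percentile(P[:,2],95)-4]
print(np.round(A.mean(0),1),cv2.minAreaRect(A[:,:2].astype(np.float32)))
cv2.imwrite("pics/w6.png",p[...,::-1])
E
```

```text
12.35 [557.3  90.8 138. ] tilt [ 0.002 -0.019 -1.   ] yaw 0.388 F [ 0.3 -0.4 -0.4] [-0.05  0.    0.05] w 34.962128044866446 q [-0.05  0.5   1.4  -0.01  1.26 -0.43]
slot mouth [552.6  90.4  52. ] slide bottom->mouth in tool [ 0.8 -2.2 28.5]
orange top z [96.92331952 98.25157873] 1742
[551.7  90.7  97.3] ((551.9104614257812, 89.87040710449219), (9.175067901611328, 29.776729583740234), 22.260461807250977)
```

View pics/w6.png

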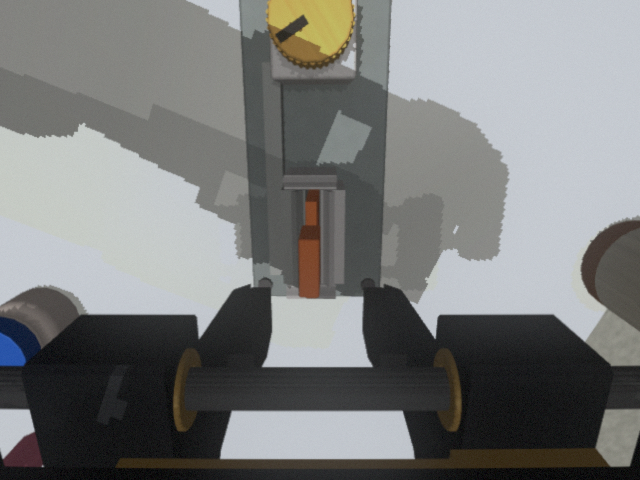

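The slide is home: tab top at (309,260), z ≈ 97.5 where 98 is expected, standing square in the slot. The nut is at (311,22). Go over the nut and pre-wind the wrist anticlockwise so the whole screw-down fits in one stroke.

Call:
carry_out(increments=[0.01,0,0,0,0.6,0.02,-0.001,0,0,0.6,0.024,-0.001,0,0,0.6,0.024,-0.001,0,0,0.6,0.015,0,0,0,0.6,0.006,0,0,0,0.6,0.002,0,0,0,0.6,0,0,0,0,0.6])

```text
clock: 13.2
tcp_pos: [512.2, 188.2, 134.5]
eef_rot: [-1.742, -2.592, 0.03]
ft_force: [-0.1, -0.4, -0.2]
gripper_width: 0.598
```

Call:
carry_out(increments=[0,0,0,-0.14,0.6,0,0,0,-0.14,0.6,0,0,0,-0.14,0.6,0,0,0,-0.14,0.6,0,0,0,-0.14,0.6,0,0,0,-0.14,0.6,0,0,0,-0.14,0.6,0,0,0,-0.14,0.6,0,0,0,-0.14,0.6,0,0,0,-0.14,0.6,0,0,0,-0.14,0.6,0,0,0,-0.14,0.6,0,0,0,-0.14,0.6,0,0,0,-0.14,0.6,0,0,0,-0.14,0.6,0,0,0,-0.14,0.6,0,0,0,0,0.6,0,0,0,0,0.6])

```text
clock: 15.0
tcp_pos: [520.3, 173.8, 133.1]
eef_rot: [1.664, -2.635, -0.011]
ft_force: [0.5, -0.2, 0.4]
gripper_width: 0.598
```

```bash
cat > nut.py <<'E'
from plant import env
from h import *
import sys
o=env.get_obs();p,d=env.read_camera("wrist");T=T_wrist(env,o);i=env.camera_info("wrist");M=R.from_rotvec(o["eef_rot"]).as_matrix()
m=mask(p,(10,120,60),(32,255,255),(200,150,440,340));m=cv2.morphologyEx(m,cv2.MORPH_OPEN,np.ones((5,5)))
c=max(cv2.findContours(m,0,2)[0],key=cv2.contourArea);(u,v),r=cv2.minEnclosingCircle(c)
ys,xs=np.where((m>0)&(d>0));P=pts(i,T,np.c_[xs,ys],d);zt=np.percentile(P[:,2],80);A=P[P[:,2]>zt-3]
C=plane(i,T,[(u,v)],zt)[0];rc=cv2.minEnclosingCircle(A[:,:2].astype(np.float32))
print("px",(u,v,r),"ztop",zt,"ray",C.round(1),"depth circle",rc,"dx in tool",(M.T@(np.r_[rc[0],64]-o["tcp_pos"])).round(1))
cv2.imwrite(f"pics/{sys.argv[1]}.png",p[...,::-1])
E
python3 st.py; python3 nut.py n1
```

```text
15.0 [520.3 173.8 133.1] tilt [ 0.018  0.019 -1.   ] yaw 2.697 F [ 0.5 -0.2  0.4] [0.04 0.06 0.02] w 52.60305924772218 q [ 0.11  0.49  1.45 -0.01  1.23 -2.59]
slot mouth [552.6  90.4  52. ] slide bottom->mouth in tool [ 59.6 -65.9  23.2]
px (346.1297607421875, 292.8017578125, 38.038482666015625) ztop 95.67847635877527 ray [510.6 188.4  95.7] depth circle ((511.0224914550781, 190.89732360839844), 18.356922149658203) dx in tool [-12.7  14.4  69.1]
```

View pics/n1.png

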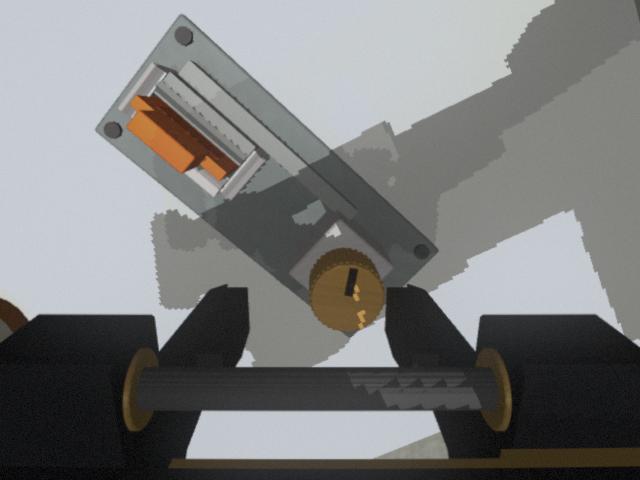

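The nut is seen at (346,293), between the open fingers' range, with the slide still seated at (165,135). Centre about (511.3,191.5), so the tool needs about (-13.4, +14.4).

Call:
carry_out(increments=[-0.004,0.004,0,0,0.6,-0.004,0.005,0,0,0.6,-0.002,0.0025,0,0,0.6,-0.001,0.001,0,0,0.6,0,0,0,0,0.6,0,0,0,0,0.6])

```text
clock: 15.65
tcp_pos: [513.1, 190.7, 133.1]
eef_rot: [1.657, -2.64, -0.011]
ft_force: [-0.6, 0.3, -0.3]
gripper_width: 0.602
```

```bash
python3 st.py;python3 nut.py n2
```

```text
15.65 [513.1 190.7 133.1] tilt [ 0.018  0.019 -1.   ] yaw 2.692 F [-0.6  0.3 -0.3] [0.12 0.07 0.02] w 52.97993370218374 q [ 0.14  0.49  1.45 -0.    1.23 -2.55]
slot mouth [552.6  90.4  52. ] slide bottom->mouth in tool [ 71.3 -80.1  23.2]
px (318.4657897949219, 267.9790954589844, 40.5096549987793) ztop 95.73355188902094 ray [509.8 188.2  95.7] depth circle ((511.3038635253906, 191.262939453125), 18.483638763427734) dx in tool [-1.   0.5 69.1]
```

Centred within 1 mm. Descend to TCP z ≈ 65 and grip.

Call:
carry_out(increments=[-0.001,0.0005,0.005,0,0.6,0,0,0.01,0,0.6,0,0,0.015,0,0.6,0,0,0.015,0,0.6,0,0,0.008,0,0.6,0,0,0.004,0,0.6,0,0,0.001,0,0.6,0,0,0,0,0.6,0,0,0,0,0.6])

```text
clock: 16.6
tcp_pos: [511.6, 190.9, 70.6]
eef_rot: [1.655, -2.64, -0.011]
ft_force: [-0.5, -0.7, -1.8]
gripper_width: 0.601
```

```bash
python3 st.py
```

```text
16.6 [511.6 190.9  70.6] tilt [ 0.018  0.019 -1.   ] yaw 2.691 F [-0.5 -0.7 -1.8] [0.08 0.08 0.03] w 52.90604338302278 q [ 0.14  0.56  1.53 -0.    1.08 -2.55]
slot mouth [552.6  90.4  52. ] slide bottom->mouth in tool [ 71.9 -80.4 -39.4]
```

Call:
carry_out(increments=[0,0,0.002,0,0.5,0,0,0.002,0,0.45,0,0,0,0,0.42,0,0,0,0,0.4,0,0,0,0,0.3,0,0,0,0,0.2,0,0,0,0,0.1,0,0,0,0,0.1,0,0,0,0,0.1])

```text
clock: 17.5
tcp_pos: [511.4, 191.1, 67.2]
eef_rot: [1.656, -2.641, -0.011]
ft_force: [-1.6, 0.4, -0.2]
gripper_width: 0.401
```

```bash
python3 st.py
```

```text
17.5 [511.4 191.1  67.2] tilt [ 0.017  0.019 -1.   ] yaw 2.691 F [-1.6  0.4 -0.2] [ 0.14  0.13 -0.01] w 35.32036676443228 q [ 0.14  0.57  1.53 -0.    1.07 -2.55]
slot mouth [552.6  90.4  52. ] slide bottom->mouth in tool [ 72.1 -80.6 -42.8]
```

Gripped at 35 mm. Begin screwing clockwise (positive tool turn).

Call:
carry_out(increments=[0,0,0,0.05,0,0,0,0,0.1,0,0,0,0.0001,0.13,0,0,0,0.0001,0.13,0,0,0,0.0001,0.13,0,0,0,0.0001,0.13,0,0,0,0.0001,0.13,0,0,0,0.0001,0.13,0])

```text
clock: 18.3
tcp_pos: [510.9, 191.9, 66.4]
eef_rot: [0.242, -3.106, 0.006]
ft_force: [-0.8, 1.1, -0.3]
gripper_width: 0.4
```

```bash
python3 st.py
```

```text
18.3 [510.9 191.9  66.4] tilt [ 0.026 -0.002 -1.   ] yaw 1.727 F [-0.8  1.1 -0.3] [0.47 0.14 0.1 ] w 35.24152707383704 q [ 0.14  0.57  1.53 -0.    1.07 -1.58]
slot mouth [552.6  90.4  52. ] slide bottom->mouth in tool [ -26.2 -106.1  -43.7]
```

Call:
carry_out(increments=[0,0,0.0001,0.13,0,0,0,0.0001,0.13,0,0,0,0.0001,0.13,0,0,0,0.0001,0.13,0,0,0,0.0001,0.13,0,0,0,0.0001,0.13,0])

```text
clock: 18.9
tcp_pos: [511.3, 192.7, 65.8]
eef_rot: [-1.008, -2.952, 0.017]
ft_force: [-0.6, -0.1, -1.3]
gripper_width: 0.396
```

```bash
python3 st.py
```

```text
18.9 [511.3 192.7  65.8] tilt [ 0.018 -0.017 -1.   ] yaw 0.913 F [-0.6 -0.1 -1.3] [ 0.41 -0.21  0.06] w 34.81297672954143 q [ 0.14  0.57  1.53  0.    1.06 -0.77]
slot mouth [552.6  90.4  52. ] slide bottom->mouth in tool [-95.9 -54.7 -44.6]
```

Turned 1.78 rad so far. Smaller steps from here, to feel the stop.

Call:
carry_out(increments=[0,0,0.0001,0.1,0,0,0,0.0001,0.1,0,0,0,0.0001,0.1,0,0,0,0.0001,0.1,0])

```text
clock: 19.3
tcp_pos: [511.6, 192.9, 65.4]
eef_rot: [-1.6, -2.681, 0.021]
ft_force: [-2.2, -1.3, -1.5]
gripper_width: 0.398
```

```bash
python3 st.py
```

```text
19.3 [511.6 192.9  65.4] tilt [ 0.009 -0.021 -1.   ] yaw 0.495 F [-2.2 -1.3 -1.5] [ 0.24 -0.2   0.09] w 35.02934723341403 q [ 0.14  0.57  1.53  0.    1.06 -0.35]
slot mouth [552.6  90.4  52. ] slide bottom->mouth in tool [-110.2  -11.6  -45. ]
```

Call:
carry_out(increments=[0,0,0.0001,0.08,0,0,0,0.0001,0.08,0,0,0,0.0001,0.08,0])

```text
clock: 19.6
tcp_pos: [511.9, 192.9, 65.2]
eef_rot: [-1.925, -2.463, 0.023]
ft_force: [-2.6, -0.8, -0.3]
gripper_width: 0.398
```

```bash
python3 st.py
```

```text
19.6 [511.9 192.9  65.2] tilt [ 0.004 -0.021 -1.   ] yaw 0.244 F [-2.6 -0.8 -0.3] [ 0.17 -0.18  0.28] w 35.051828593765336 q [ 0.14  0.57  1.53  0.    1.06 -0.1 ]
slot mouth [552.6  90.4  52. ] slide bottom->mouth in tool [-109.8   15.8  -45.2]
```

Call:
carry_out(increments=[0,0,0.0001,0.06,0,0,0,0,0.06,0])

```text
clock: 19.8
tcp_pos: [511.9, 192.3, 65.1]
eef_rot: [-2.073, -2.342, 0.026]
ft_force: [-0.2, -5.4, -0.2]
gripper_width: 0.401
```

```bash
python3 st.py
```

```text
19.8 [511.9 192.3  65.1] tilt [-0.001 -0.021 -1.   ] yaw 0.122 F [-0.2 -5.4 -0.2] [-0.95 -0.02  0.81] w 35.25238178593141 q [ 0.14  0.57  1.53 -0.    1.06  0.02]
slot mouth [552.6  90.4  52. ] slide bottom->mouth in tool [-106.6   29.1  -45. ]
```

Call:
carry_out(increments=[0,0,0,0.06,0,0,0,0,0.06,0])

```text
clock: 20.0
tcp_pos: [511.9, 191.2, 65.1]
eef_rot: [-2.214, -2.215, 0.031]
ft_force: [-1.3, -5.3, 0.5]
gripper_width: 0.401
```

```bash
python3 st.py
```

```text
20.0 [511.9 191.2  65.1] tilt [-0.007 -0.021 -1.   ] yaw 0.0 F [-1.3 -5.3  0.5] [-1.04  0.13  0.78] w 35.2977885850207 q [ 0.14  0.57  1.54 -0.    1.06  0.14]
slot mouth [552.6  90.4  52. ] slide bottom->mouth in tool [-101.1   41.7  -44.7]
```

Yaw torque has levelled off at 0.8 N m, against 0.07 N m of thread friction, and sinking has stopped. The nut is on its stop and the pads slip. I record the mark's direction by code, then back off 1.57 rad.

```bash
cat > mark.py <<'E'
from plant import env
from h import *
o=env.get_obs();p,d=env.read_camera("wrist");T=T_wrist(env,o);i=env.camera_info("wrist")
ys,xs=np.mgrid[200:330,240:400];uv=np.c_[xs.ravel(),ys.ravel()];P=plane(i,T,uv,94)[:,:2]
h=cv2.cvtColor(p,cv2.COLOR_RGB2HSV)[200:330,240:400].reshape(-1,3)
C=np.array([511.2,191.6]);q=P-C
br=(h[:,0]>10)&(h[:,0]<32)&(h[:,1]>120)&(h[:,2]>60)&(np.hypot(*q.T)<25)
c0,r0=cv2.minEnclosingCircle(P[br].astype(np.float32));q=P-np.array(c0)
dk=(h[:,2]<60)&(np.hypot(*q.T)<15)
m=q[dk].mean(0);print("brass",br.sum(),c0,r0,"dark",dk.sum(),m,"angle",np.arctan2(m[1],m[0]),"std",q[dk].std(0))
E
python3 mark.py
```

```text
brass 4304 (511.4754638671875, 201.24673461914062) 17.195968627929688 dark 306 [-1.01810348  2.13395561] angle 2.0159541061156796 std [1.08643886 2.55600642]
```

Call:
carry_out(increments=[0,0,0,-0.05,0,0,0,0,-0.1,0,0,0,-0.0001,-0.13,0,0,0,-0.0001,-0.13,0,0,0,-0.0001,-0.13,0,0,0,-0.0001,-0.13,0,0,0,-0.0001,-0.13,0,0,0,-0.0001,-0.13,0,0,0,-0.0001,-0.13,0,0,0,-0.0001,-0.1,0])

```text
clock: 21.05
tcp_pos: [512.9, 191.5, 66.1]
eef_rot: [-0.574, -3.071, 0.013]
ft_force: [-0.5, 0.5, -0.7]
gripper_width: 0.396
```

```bash
python3 st.py; python3 mark.py
```

```text
21.05 [512.9 191.5  66.1] tilt [ 0.015 -0.011 -1.   ] yaw 1.202 F [-0.5  0.5 -0.7] [ 0.15  0.07 -0.05] w 34.87261617797298 q [ 0.14  0.57  1.53 -0.    1.06 -1.06]
slot mouth [552.6  90.4  52. ] slide bottom->mouth in tool [-74.1 -79.2 -43.8]
brass 4634 (503.5437927246094, 194.70166015625) 17.56012725830078 dark 347 [-2.37444314  0.25548965] angle 3.0344052290620196 std [2.76622937 1.33841322]
```

Call:
carry_out(increments=[0,0,-0.0001,-0.12,0,0,0,-0.0001,-0.12,0,0,0,0,-0.07,0,0,0,0,-0.03,0,0,0,0,0,0,0,0,0,0,0])

```text
clock: 21.7
tcp_pos: [513.0, 191.9, 66.4]
eef_rot: [-0.036, -3.123, 0.007]
ft_force: [-1.8, 1.1, 0.5]
gripper_width: 0.397
```

```bash
python3 st.py; sed -i 's/^m=q\[dk\]/v=np.linalg.eigh(np.cov(q[dk].T))[1][:,1];print("axis",np.arctan2(v[1],v[0])%np.pi)\nm=q[dk]/' mark.py; python3 mark.py
python3 - <<'E'
from plant import env
from h import *
o=env.get_obs();p,d=env.read_camera("wrist");q,_=env.read_camera("side")
a=cv2.resize(p[150:350,220:420],(400,400));b=cv2.resize(q[240:380,270:410],(400,400))
cv2.imwrite("pics/end.png",np.hstack([a,b])[...,::-1])
E
```

```text
21.7 [513.  191.9  66.4] tilt [ 0.018 -0.005 -1.   ] yaw 1.548 F [-1.8  1.1  0.5] [-0.08  0.01  0.1 ] w 34.96415615923453 q [ 0.14  0.57  1.53 -0.    1.06 -1.4 ]
slot mouth [552.6  90.4  52. ] slide bottom->mouth in tool [-42.6 -99.8 -43.6]
axis 0.05643487729261443
brass 4682 (503.3533630371094, 191.84458923339844) 17.73220443725586 dark 347 [-2.51878901 -0.62874447] angle -2.8969700407457766 std [2.88474919 1.08999087]
```

View pics/end.png

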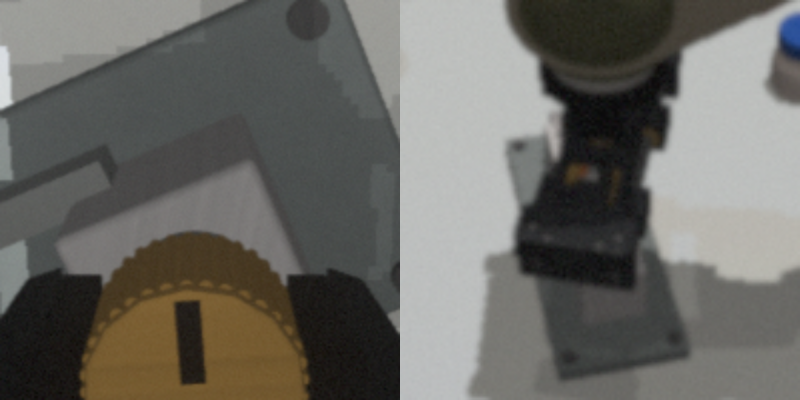

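The wrist crop shows the nut between the pads with its mark at (190,340). Mark axis and tool turn both give about 1.55–1.6 rad back from the stop. Last check of the orange and blue slides from the scene camera, then hand in.

Run:
```python
from plant import env
from h import *
p,d=env.read_camera("scene");j=env.camera_info("scene")
for n,lo,hi,r,zm in(("orange",(4,150,50),(18,255,255),(335,210,395,265),70),("blue",(100,150,40),(125,255,255),(200,215,240,255),0)):
    m=mask(p,lo,hi,r);ys,xs=np.where((m>0)&(d>0));P=pts(j,j["cam_to_world"],np.c_[xs,ys],d);P=P[P[:,2]>zm]
    print(n,len(P),np.percentile(P,[5,50,95],axis=0).round().tolist() if len(P) else "")
o=env.get_obs();print(o["clock"],o["joint_velocities"].round(3),o["gripper_width"]*88)
if o["gripper_width"]>.35: print(env.job_done())
```

```text
orange 113 [[551.0, 76.0, 72.0], [557.0, 89.0, 87.0], [563.0, 103.0, 100.0]]
blue 300 [[505.0, -288.0, 36.0], [509.0, -268.0, 59.0], [512.0, -248.0, 93.0]]
21.9 [-0.001  0.     0.001  0.001  0.001 -0.003] 35.149382796970386
the job is handed in; nothing more can be done
None
```

I moved the orange slide from the rack into the holder's slot and let go of it. I then screwed the nut clockwise to its stop, backed it off a quarter turn, and handed the job in at 21.9 s with the nut still gripped. No verdict was reported.

- **Slide:** It bottomed out at a TCP height of 69.7 mm (69.6 mm expected). After release its top was measured at 97–98 mm (98 mm expected for fully home). After the nut work, the scene camera still showed it in the slot near (557, 89), with its top at about 100 mm.
- **Nut stop:** The nut turned about 2.5 rad. It then stopped sinking, and the torque levelled off at 0.8 N m with the pads slipping on it. I took that as the stop.
- **Nut back-off:** The tool turned back 1.55 rad. The mark's axis suggests about 1.6 rad. A rougher reading from the centre of the mark gave 1.37 rad, because the nut centre in that picture was off. All three readings put the nut between about 3.4 and 3.65 rad, inside the 3.13–3.73 limits.
- **Grip:** The jaws were 35 mm apart on the nut and the arm was at rest.
- **Blue slide:** It stands where it started, to about 1 mm.
- **Bystanders and look-alikes:** The arm kept clear of them and I felt no unexpected contact, but I did not measure their positions again at the end.

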